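File tested crimp die cassettes

ROBOT

A 6-joint arm with a two-finger parallel gripper is mounted at the origin on the work surface. World frame = base frame: x ahead of the robot, y to its left, z up, the work surface at z = 0. Lengths are in m, angles in rad, forces in N, time in s.
With the tool pointing down it reaches from about 0.275 to 0.725 m from the base axis. Payload 15.9 kg.
Tool frame: the origin (TCP) lies at the very end of the fingers, on their centre line; the grasp point (between the pads) lies 19 mm behind it; z points along the fingers, y is the line along which they close (so a half turn about z gives the same grasp; the last joint's range is limited). The gripper opens to 85 mm and grips with 20 to 120 N. Pads are 22 mm wide; open, the fingers measure 114 mm over their backs; the gripper's body (76 mm by 85 mm) begins 54 mm behind the grasp point. The pads swing forward as they close: fully open they stand 13 mm farther back than shut.
Start: joints at [-1.183, 0.213, -0.034, 1.323, 0, 1.571], TCP at [0.189, -0.463, 0.198] pointing down, gripper open.
Joint ranges: [-2.98, 2.98], [-0.74, 1.72], [-1.14, 1.35], [-2.1, 2.04], [-1.57, 1.44], [-3.14, 3.14]. Speed limits (rad/s): [1.89, 1.89, 2.39, 2.57, 3.14, 3.14].

INTERFACE

Orientations are given as a unit quaternion [w, x, y, z].
In Python, from bench import telemetry, eyes, bot gives the robot as it stands.
- The arm moves only by the tool send_rows, never from a script. Its argument "deltas" is a list of rows, each a list of 2 entries, a list of its own where there are three numbers: the shift along the tool's x, y, z in m, then the turn about the tool's z in degrees. In form: [[[x, y, z], yaw], ...]. A call has 1 to 5 rows; each row is the pose to reach, as a shift and turn from the pose commanded when the call began, along the tool's axes at that moment; what a row does not reach only later rows make up. A row lasts 1/8 s, in which the tool goes at most 62.5 mm and 10.7 degrees, less where a joint would pass 70% of its speed; a pose out of reach is approached as far as the arm can. A call with a gripper value outside its range is refused whole. "fingers" is the opening, from 0 (shut) to 1 (fully open), set as the call begins (left out, the last holds). The fingers move at their own pace and stop on an object; "newtons" is the grip in N (left out, the last holds). Time passes only in rows, so rows that repeat a pose let the fingers close. It gives the time, the measured TCP pose, the force, the opening and the grip force at its end, in the units of the state.
- telemetry.observe(): the state, without advancing time (a new reading comes with each control period).
- eyes.snapshot(name): name is "scene" or "top" or "wrist"; returns the picture (480x640x3 uint8, red, green, blue); there is no depth.
- eyes.camera_params(name): a dict with "camera_matrix" (3x3 intrinsics, pixels), "distortion" ([k1, k2, p1, p2, k3] as OpenCV has them; the pictures are not rectified), "R" (3x3) and "t" (3): a world point X has camera coordinates R X + t; the wrist camera has in their place "mount" (4x4, takes a point from camera to tool coordinates, whose origin is the TCP and whose axes are the flange's). Camera axes: x right, y down, z forward; pixel columns grow to the right and rows downward; lengths in m; the calibration is good to about 2 mm. A picture is of the moment at which its call begins: read the wrist's pose just before it. camera_params takes no time and is no camera call.
- bot.job_done(): hands the job in; it is judged then, once.
The state is a dict: "clock": time; "joint_pos": joint angles; "qvel": joint speeds; "tau": joint torques, N m; "ee_pos": TCP position; "ee_rot": TCP orientation; "ft_force": force on the tool from outside, world axes, zero at the start; "moment": the same for the moment, N m; "opening": opening from 0.0 (shut) to 1.0 (fully open); "gripper_force": force on a finger pad.
Only numpy, scipy, OpenCV 4.12 (cv2) and the standard library are available. Lean on these libraries where they do the work, as an engineer would, in place of code of your own. Each camera call takes 0.05 s, during which the arm holds its last target. There are 200 camera calls.

TASK

Three crimp die cassettes are back from testing and stand loose on the bench. Put the two green-tagged ones on the low shelf beside the green-tagged one already there, so that all three stand upright in one neat row, squarely in line and almost touching (gaps under 8 mm), and stand the red-tagged one upright in the red reject tray. Set them down gently rather than dropping them, do not tip any of them over, and leave the blue bin on the shelf, the small white jar and the screwdriver where they are.

Things in the scene. Friction and masses are not known exactly. Their poses are not given: they have to be found in the camera images.
- green_a: loose crimp die cassette with a GREEN tag, on the bench: aluminium block 64 (x) by 44 (y) by 50 mm high with a black grip post 24 (x) by 20 (y) mm standing on its centre from 50 up to 85 mm; green stickers on its top shoulders, the post's top and both 44 mm wide end faces; about 0.35 kg; alike when turned half round; origin at the centre of its underside, z up
- green_b: second loose crimp die cassette with a GREEN tag, on the bench, same make and size as green_a
- red_cassette: loose crimp die cassette with a RED tag, on the bench, same make and size as green_a
- row_cassette: loose green-tagged crimp die cassette, same size, already standing near one end (either end) of the low shelf, its y along the shelf's y: the first of the row. No cassette fits between it and the near end cheek
- shelf: low fixed grey shelf with blue edges, 272 mm long (its y) and 96 mm deep; board top 40 mm above the bench and open above; a back lip at its +x edge (inner face at x = +45 mm) and an end cheek at each end (inner faces at y = +-130 mm) rise 15 mm above the board; open at the front (-x, towards the robot), board front edge at x = -45 mm; origin on the bench under the middle of the board
- reject_tray: fixed open red tray, 130 by 130 mm outside, 28 mm high, walls and floor 4 mm thick; origin at the centre of its underside
- blue_bin: small loose open blue bin with brass terminals, 60 (x) by 44 (y) by 35 mm, at the other end of the shelf; bystander; origin at its underside
- ferrule_jar: small whitish jar with white cap, 42 mm across, 65 mm high, bystander; origin at its underside
- screwdriver: screwdriver lying on the bench nearer the robot on the left, bystander

How it is judged:
By the outcome, as a careful person would: the job done as asked, in the order asked, and still so for the second after the job is handed in, with the robot touching nothing.
It also fails if it takes over 70 s, if anything falls off the work surface, if the arm or the gripper's body presses on something with over 40 N, if the wrist force passes 120 N, or if a joint passes its speed limit or range.

## Working session

There is one attempt and no reset: what is moved stays moved. The work goes in short steps, Python scripts to look and compute and a tool call to move; the robot and the scene stay as the last step left them, time stands still between calls to the robot, and variables do not carry over. Pictures are saved under pics/ and viewed, at most 10 in all, crops included, and the job is handed in when it is done.

Besides the shell and the picture viewer there is one more tool, called after "Call:" as name([rows], argument=value, ...), one row to a line, values as JSON. send_rows: Moves the arm, as the interface text tells. Its arguments: {"type":"object","properties":{"deltas":{"type":"array","items":{"type":"array"}},"fingers":{"type":"number"},"newtons":{"type":"number"}},"required":["deltas"]}

```bash
mkdir -p pics; ls
python3 - <<'E'
from bench import telemetry, eyes, bot
import cv2, numpy as np
s=telemetry.observe(); print(s)
for n in ("top","scene"):
    im=eyes.snapshot(n); cv2.imwrite(f"pics/{n}0.png",im[:,:,::-1])
    print(n,eyes.camera_params(n))
print(eyes.camera_params("wrist"))
E
```

```text
pics
{'clock': 0.0, 'joint_pos': array([-1.18301153e+00,  2.13334574e-01, -3.50471197e-02,  1.32348852e+00,
        4.83076898e-07,  1.57079702e+00]), 'qvel': array([ 3.23449312e-04,  1.18759508e-03, -4.46154856e-04,  7.18212349e-05,
       -8.84570787e-04, -6.65319198e-04]), 'tau': array([-3.97233147e-03, -6.86156058e+01,  4.87120771e+01,  1.73605140e-02,
       -1.88683571e-04,  3.07502478e-05]), 'ee_pos': array([ 0.18893125, -0.46253605,  0.19793171]), 'ee_rot': array([-5.26928990e-04,  9.81261610e-01,  1.92679436e-01, -1.03221420e-04]), 'ft_force': array([-0.1997157 ,  0.59471022,  0.04786447]), 'moment': array([-0.01945657,  0.01092151, -0.02531611]), 'gripper_force': 0.0, 'opening': 1.0000229569942651}
top {'camera_matrix': array([[484.82686407,   0.        , 323.69816757],
       [  0.        , 484.82686407, 235.38949719],
       [  0.        ,   0.        ,   1.        ]]), 'distortion': array([-0.05218666,  0.        ,  0.        ,  0.        ,  0.        ]), 'R': array([[ 0.01565094, -0.99983046,  0.00970045],
       [-0.99459641, -0.01656335, -0.10248724],
       [ 0.10263
[... 469 characters left out ...]
03389, -0.00362818, -0.57086792]]), 't': array([ 0.0075284 , -0.25663598,  1.84442991])}
{'camera_matrix': array([[422.35887527,   0.        , 327.09119645],
       [  0.        , 422.35887527, 246.15761042],
       [  0.        ,   0.        ,   1.        ]]), 'distortion': array([-0.04702187,  0.        ,  0.        ,  0.        ,  0.        ]), 'mount': array([[ 1.52658211e-03, -9.65843045e-01, -2.59123296e-01,
         6.59236968e-02],
       [ 9.99998834e-01,  1.48438588e-03,  3.58503294e-04,
         1.61310485e-03],
       [ 3.83810479e-05, -2.59123541e-01,  9.65844185e-01,
        -1.74574141e-01],
       [ 0.00000000e+00,  0.00000000e+00,  0.00000000e+00,
         1.00000000e+00]])}
```

View pics/top0.png

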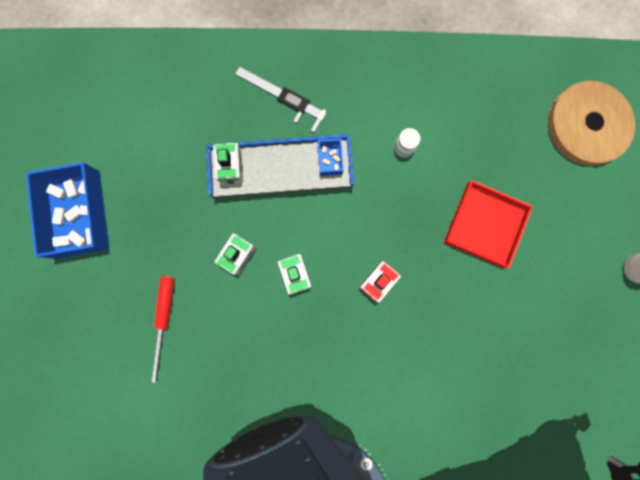

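View pics/scene0.png

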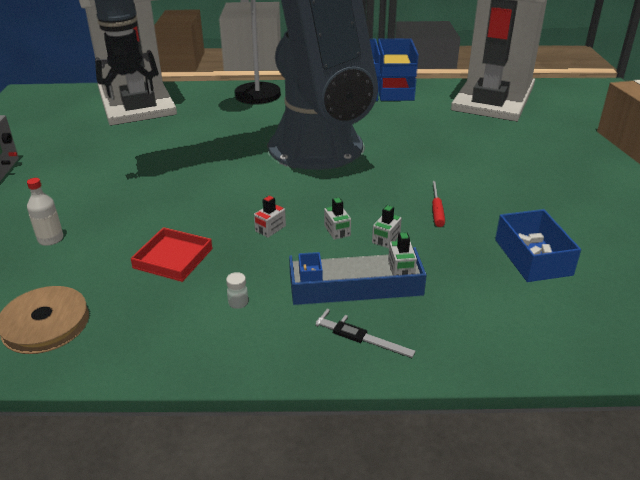

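The top view shows the row cassette at about (227,163) on the shelf's left (+y) end and the bin at (330,157). The loose greens are at (234,255) and (294,274), red at (380,282), the tray at (488,225) and the jar at (408,143).

```bash
cat > h.py <<'E'
from bench import telemetry, eyes
import cv2, numpy as np
from scipy.spatial.transform import Rotation as Ro
def cam(name, st=None):
    c=eyes.camera_params(name); K,D=c["camera_matrix"],c["distortion"]
    if name=="wrist":
        q=st["ee_rot"]; T=np.eye(4); T[:3,:3]=Ro.from_quat([q[1],q[2],q[3],q[0]]).as_matrix(); T[:3,3]=st["ee_pos"]
        M=np.linalg.inv(T@c["mount"]); return K,D,M[:3,:3],M[:3,3]
    return K,D,c["R"],c["t"]
def proj(C,P):
    K,D,R,t=C; return cv2.projectPoints(np.asarray(P,float).reshape(-1,3),cv2.Rodrigues(R)[0],t,K,D)[0].reshape(-1,2)
def ray(C,uv,z):
    K,D,R,t=C; p=cv2.undistortPoints(np.asarray(uv,float).reshape(-1,1,2),K,D).reshape(-1,2)
    d=np.c_[p,np.ones(len(p))]@R; o=-R.T@t
    return o+d*((z-o[2])/d[:,2])[:,None]
def pose(st):
    R=Ro.from_quat(np.roll(st["ee_rot"],-1)).as_matrix(); return st["ee_pos"],np.degrees(np.arctan2(R[1,0],R[0,0]))
def delta(st,xyz,yaw):
    """shift in tool axes + turn about tool z (deg) to TCP xyz, tool-x heading yaw"""
    R=Ro.from_quat(np.roll(st["ee_rot"],-1)).as_matrix(); p,y=pose(st)
    return np.round(R.T@(np.array(xyz)-p),4), round(-((yaw-y+90)%180-90),2)
def look(name,f):
    st=telemetry.observe(); im=eyes.snapshot(name)[:,:,::-1].copy(); cv2.imwrite("pics/"+f,im); np.save("pics/"+f+".npy",np.r_[st["ee_pos"],st["ee_rot"]]); return st,im
E
python3 - <<'E'
from h import *
C=cam("top")
print("posts",ray(C,[(232,254),(293,273),(383,281)],.085).round(3)," row",ray(C,[(224,155)],.125).round(3))
print("tray",ray(C,[(473,183),(531,208),(508,267),(446,242)],.028).round(3))
print("shelf",ray(C,[(210,196),(353,186),(350,136),(207,145)],.055).round(3))
print("jar",ray(C,[(409,136)],.065).round(3))
st=telemetry.observe(); print(pose(st))
im=cv2.imread("pics/top0.png")
cv2.imwrite("pics/crop.png",cv2.resize(im[120:310,195:425],None,fx=3,fy=3,interpolation=cv2.INTER_CUBIC))
# wrist view centre for a hover
p,_=pose(st);print(ray(cam("wrist",st),[(320,240)],.05)-p)
E
```

```text
posts [[ 0.474  0.158  0.085]
 [ 0.443  0.049  0.085]
 [ 0.431 -0.111  0.085]]  row [[0.643 0.17  0.125]]
tray [[ 0.623 -0.293  0.028]
 [ 0.576 -0.406  0.028]
 [ 0.461 -0.358  0.028]
 [ 0.507 -0.239  0.028]]
shelf [[ 0.583  0.208  0.055]
 [ 0.607 -0.058  0.055]
 [ 0.703 -0.052  0.055]
 [ 0.681  0.218  0.055]]
jar [[ 0.702 -0.162  0.065]]
(array([ 0.18893323, -0.46254723,  0.19795869]), np.float64(22.21774730581628))
[[-0.01595413 -0.0021807  -0.14795869]]
```

View pics/crop.png

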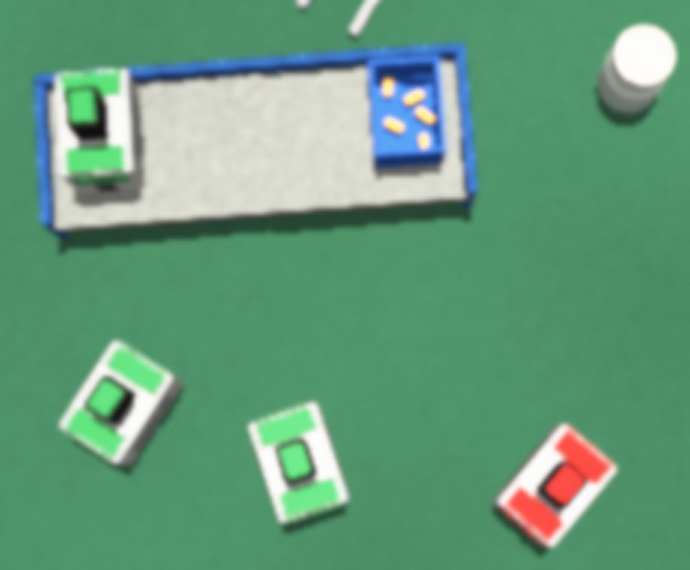

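Run:
```python
from h import *
st=telemetry.observe(); print(delta(st,[.35,-.2,.33],60), delta(st,[.52,.05,.35],90))
```

```text
(array([ 0.2484, -0.1823, -0.1318]), np.float64(-37.78)) (array([ 0.5003, -0.3495, -0.1517]), np.float64(-67.78))
```

Call:
send_rows([
  [[0.05,-0.035,-0.06],-10],
  [[0.1,-0.07,-0.12],-20],
  [[0.15,-0.105,-0.15],-30],
  [[0.2,-0.14,-0.15],-40],
  [[0.25,-0.175,-0.15],-50],
], fingers=0.6)

```text
clock: 0.72
ee_pos: [0.3326, -0.2398, 0.3446]
ee_rot: [0.001, 0.806, 0.591, 0.0]
ft_force: [1.5, -0.9, -0.2]
opening: 0.603
gripper_force: 0.0
```

Run:
```python
from h import *
st=telemetry.observe(); print(pose(st),delta(st,[.52,.05,.35],90))
```

```text
(array([ 0.33264783, -0.23979368,  0.34461366]), np.float64(72.50429709506277)) (array([ 0.3327,  0.0916, -0.0054]), np.float64(-17.5))
```

Call:
send_rows([
  [[0.06,0.018,0],-6],
  [[0.12,0.036,0],-12],
  [[0.18,0.054,0],-17.5],
  [[0.24,0.072,0],-17.5],
  [[0.3,0.09,0],-17.5],
])

```text
clock: 1.35
ee_pos: [0.5095, 0.0184, 0.3436]
ee_rot: [-0.0, 0.709, 0.705, -0.0]
ft_force: [1.2, -1.4, -0.3]
opening: 0.599
gripper_force: 0.0
```

Call:
send_rows([
  [[0,0,0],0],
  [[0,0,0],0],
])

```text
clock: 1.6
ee_pos: [0.5086, 0.0163, 0.3435]
ee_rot: [-0.0, 0.709, 0.706, -0.0]
ft_force: [-0.4, -0.7, 0.3]
opening: 0.6
gripper_force: 0.0
```

Run:
```python
from h import *
st,im=look("wrist","w1.png"); print(pose(st),st["qvel"].round(3))
```

```text
(array([0.50856877, 0.01630137, 0.34350236]), np.float64(89.75803901526255)) [-0.028 -0.023 -0.008  0.002  0.001 -0.001]
```

View pics/w1.png

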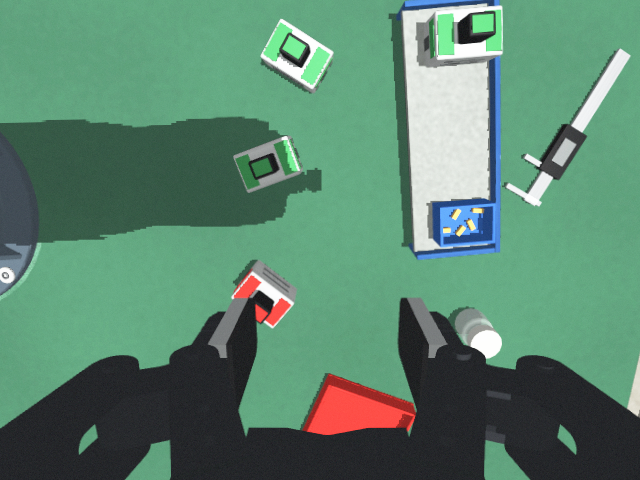

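The wrist view shows greens at about (297,55) and (267,165, in shadow), red at (263,293), the row cassette at (465,33), the shelf from (400,10) to (500,250), the bin at (463,225) and the jar at (478,335). Next I fit model edges to these.

```bash
cat >> h.py <<'E'
from scipy.optimize import minimize
def rect(w,d,z): 
    c=np.array([(-w,-d),(w,-d),(w,d),(-w,d)])/2; return [(np.r_[c[i],z],np.r_[c[(i+1)%4],z]) for i in range(4)]
CAS=rect(.064,.044,.05)+rect(.024,.020,.085)
TRAY=rect(.13,.13,.028)+rect(.122,.122,.028)
BIN=rect(.06,.044,.035)
SHELF=[(np.array(a),np.array(b)) for a,b in [((-.045,-.13,.04),(-.045,.13,.04)),((.045,-.13,.055),(.045,.13,.055)),((-.045,.13,.055),(.045,.13,.055)),((-.045,-.13,.055),(.045,-.13,.055))]]
def fit(C,im,edges,x,y,yawdeg,z0=0,span=(.012,10)):
    g=cv2.cvtColor(im,cv2.COLOR_BGR2LAB).astype(np.float32)
    gx=[cv2.Sobel(cv2.GaussianBlur(g,(0,0),s),cv2.CV_32F,1,0) for s in (2.5,1)]; gy=[cv2.Sobel(cv2.GaussianBlur(g,(0,0),s),cv2.CV_32F,0,1) for s in (2.5,1)]
    s=np.linspace(.05,.95,25)[:,None]
    A=np.array([a+(b-a)*s for a,b in edges])
    def score(p,k):
        c,n=np.cos(p[2]),np.sin(p[2]); P=A@np.array([[c,-n,0],[n,c,0],[0,0,1]]).T+[p[0],p[1],z0]
        q=proj(C,P).reshape(len(edges),-1,2); t=q[:,-1]-q[:,0]; t/=np.linalg.norm(t,axis=1)[:,None]
        nn=np.stack([-t[:,1],t[:,0]],1)[:,None,:]; m=q.astype(np.float32)
        f=lambda a:cv2.remap(a,m[...,0],m[...,1],cv2.INTER_LINEAR,borderMode=cv2.BORDER_REPLICATE)
        v=np.abs(f(gx[k])*nn[...,:1]+f(gy[k])*nn[...,1:]).sum(2)
        return -np.sqrt(v).mean()
    y0=np.radians(yawdeg); best=None
    for a in np.linspace(-1,1,9):
      for b in np.linspace(-1,1,9):
        for h in np.linspace(-1,1,7):
          p=[x+a*span[0],y+b*span[0],y0+h*np.radians(span[1])]; v=score(p,0)
          if best is None or v<best[0]: best=(v,p)
    p=best[1]
    for k in (0,1):
        sim=np.array([p]+[np.array(p)+np.eye(3)[i]*[.002,.002,.03] for i in range(3)])
        r=minimize(score,p,args=(k,),method="Nelder-Mead",options=dict(initial_simplex=sim,xatol=1e-5,fatol=1e-4)); p=r.x
    return np.r_[p[:2],np.degrees(p[2])].round(4), round(r.fun,2)
def draw(C,im,edges,p,z0=0,col=(255,0,255)):
    c,n=np.cos(np.radians(p[2])),np.sin(np.radians(p[2]))
    for a,b in edges:
        q=proj(C,np.array([a,b])@np.array([[c,-n,0],[n,c,0],[0,0,1]]).T+[p[0],p[1],z0]); cv2.line(im,*[tuple(int(round(v*8)) for v in u) for u in q],col,1,cv2.LINE_AA,3)
def loadst(f):
    a=np.load("pics/"+f+".npy"); return dict(ee_pos=a[:3],ee_rot=a[3:])
E
cat > m.py <<'E'
from h import *
objs=dict(g1=(CAS,.474,.158,-33,0),g2=(CAS,.443,.049,17,0),red=(CAS,.431,-.111,-39,0),row=(CAS,.643,.17,5,.04),shelf=(SHELF,.643,.08,5,0),tray=(TRAY,.542,-.324,22,0),bin=(BIN,.65,-.02,5,.04))
vis=[]
for name,f,C in (("top","top0.png",cam("top")),("wrist","w1.png",cam("wrist",loadst("w1.png")))):
    im=cv2.imread("pics/"+f); out=im.copy()
    for k,(E,x,y,w,z) in objs.items():
        if name=="wrist" and k=="tray": continue
        p,v=fit(C,im,E,x,y,w,z); print(name,k,p,v); draw(C,out,E,p,z)
    vis.append(out)
a=cv2.resize(vis[0][120:280,195:540],(800,371)); b=vis[1][0:340,220:520]
b=cv2.resize(b,(600,680)); cv2.imwrite("pics/fit_w.png",b[:600]); cv2.imwrite("pics/fit_t.png",a)
E
python3 m.py
```

```text
top g1 [  0.4743   0.158  -30.892 ] -14.85
top g2 [ 0.4439  0.049  19.7135] -16.14
top red [  0.4318  -0.1107 -39.2162] -16.47
top row [0.6439 0.175  3.7978] -15.17
top shelf [0.6411 0.075  5.0742] -15.27
top tray [  0.5436  -0.3219 -22.2081] -14.17
top bin [ 0.6478 -0.0143  5.4045] -15.61
wrist g1 [  0.4783   0.1602 -30.3254] -16.04
wrist g2 [ 0.4458  0.0484 19.8082] -14.29
wrist red [  0.4385  -0.0996 -38.3897] -13.49
wrist row [0.643  0.1729 4.1986] -15.21
wrist shelf [0.6447 0.0747 5.6159] -16.42
wrist bin [ 0.6471 -0.0107  3.2389] -12.63
```

View pics/fit_w.png

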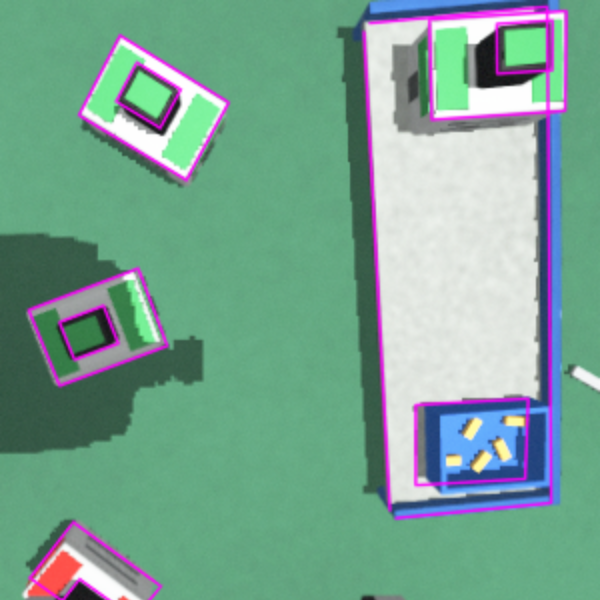

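Edge fits sit well on g1, g2, the shelf and the row cassette. I'll hover over g1 now.

Run:
```python
from h import *
st=telemetry.observe(); print(delta(st,[.4765,.159,.2],59.5))
```

```text
(array([ 0.1431, -0.0326,  0.1438]), np.float64(30.19))
```

Call:
send_rows([
  [[0.04,-0.01,0.04],8],
  [[0.08,-0.02,0.08],16],
  [[0.12,-0.03,0.12],24],
  [[0.143,-0.033,0.144],30],
  [[0.143,-0.033,0.144],30],
])

```text
clock: 2.28
ee_pos: [0.4751, 0.1591, 0.1988]
ee_rot: [-0.0, 0.867, 0.498, -0.001]
ft_force: [0.4, -0.0, 0.5]
opening: 0.594
gripper_force: 0.0
```

Call:
send_rows([
  [[0,0,0],0],
  [[0,0,0],0],
])

```text
clock: 2.52
ee_pos: [0.4772, 0.1586, 0.2009]
ee_rot: [0.0, 0.867, 0.498, 0.001]
ft_force: [0.1, 0.3, 0.8]
opening: 0.598
gripper_force: 0.0
```

Run:
```python
from h import *
st,im=look("wrist","w2.png"); print(pose(st)); C=cam("wrist",st)
p,v=fit(C,im,CAS,.4765,.159,-30.5); print(p,v, "delta",delta(st,[p[0],p[1],.054],p[2]+90))
p,v=fit(C,im,CAS,.643,.173,4,.04); print("row",p,v)
```

```text
(array([0.47723783, 0.15858525, 0.20092303]), np.float64(59.68540480999522))
[  0.4806   0.1647 -31.3482] -14.81 delta (array([ 0.0068, -0.0004,  0.1469]), np.float64(1.03))
row [0.6407 0.1763 0.227 ] -12.66
```

Run:
```python
from h import *
im=cv2.imread("pics/w2.png"); C=cam("wrist",loadst("w2.png"))
draw(C,im,CAS,[.4806,.1647,-31.3]); draw(C,im,CAS,[.4765,.1595,-30.5],0,(0,0,0)); cv2.imwrite("pics/w2d.png",im)
```

```text
(no output)
```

View pics/w2d.png

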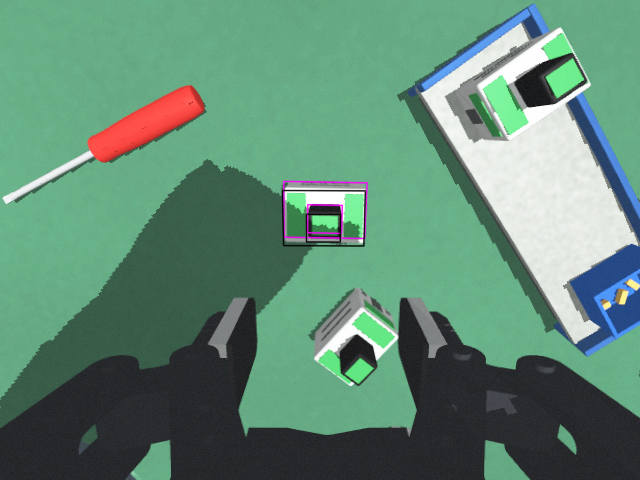

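The overlay shows the black outline, from the earlier estimate, matching the top face at (283–366, 188–246). The new fit had latched onto the lower edge. The TCP is already over it to within 1 mm, so I go straight down.

Call:
send_rows([
  [[0,0.0,0.04],0.3],
  [[0,0,0.08],0.3],
  [[0,0,0.115],0.3],
  [[0,0,0.135],0.3],
  [[0,0,0.145],0.3],
])

```text
clock: 3.2
ee_pos: [0.4764, 0.159, 0.0543]
ee_rot: [-0.0, 0.869, 0.495, -0.0]
ft_force: [0.2, -0.7, 0.1]
opening: 0.599
gripper_force: 0.0
```

Call:
send_rows([
  [[0,0,0],0],
  [[0,0,0],0],
  [[0,0,0],0],
  [[0,0,0],0],
  [[0,0,0],0],
], fingers=0, newtons=50)

```text
clock: 3.82
ee_pos: [0.4766, 0.1596, 0.055]
ee_rot: [0.0, 0.869, 0.496, 0.0]
ft_force: [-0.1, -0.5, -0.4]
opening: 0.001
gripper_force: 0.0
```

Run:
```python
from h import *
st,im=look("wrist","w3.png"); print(pose(st),st["opening"],st["gripper_force"])
im2=eyes.snapshot("scene")[:,:,::-1]; 
a=cv2.resize(im2[170:310,290:470],(540,420),interpolation=cv2.INTER_CUBIC); b=cv2.resize(im,(560,420))
cv2.imwrite("pics/w3c.png",cv2.resize(np.hstack([b,a]),(800,305)))
```

```text
(array([0.47655436, 0.15958157, 0.0549586 ]), np.float64(59.420459914388914)) 0.0012522311082242097 0.0
```

View pics/w3c.png

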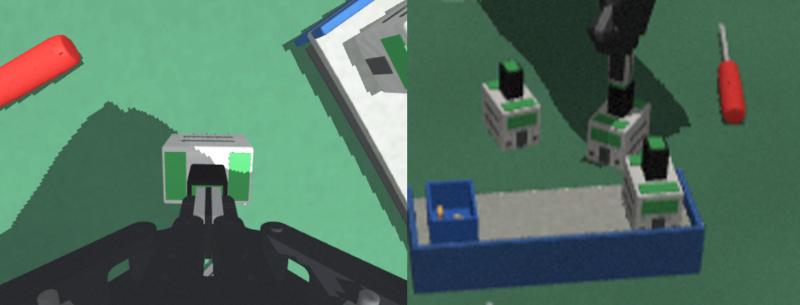

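The left panel shows the fingers shut at about (207,200) behind the post at (208,172), and the cassette is unmoved. I'll check where the TCP and the estimated cassette project in this view.

Run:
```python
from h import *
st=loadst("w3.png"); C=cam("wrist",st); im=cv2.imread("pics/w3.png")
print("TCP",proj(C,[st["ee_pos"]]), "grasp pt",proj(C,[st["ee_pos"]+[0,0,.019]]))
print(fit(C,im,CAS[:4],.478,.163,-31,span=(.025,6)), fit(C,im,CAS[:4],.485,.175,-31))
draw(C,im,CAS,[.4765,.1595,-30.5])
cv2.circle(im,tuple(int(v) for v in proj(C,[st["ee_pos"]])[0]),3,(0,0,255),-1)
cv2.imwrite("pics/w3d.png",cv2.resize(im[180:460,200:480],(600,600)))
```

```text
TCP [[323.3651781  285.79889005]] grasp pt [[322.98385673 302.56769129]]
(array([  0.4785,   0.161 , -31.3451]), np.float64(-9.71)) (array([  0.4785,   0.161 , -31.4013]), np.float64(-9.71))
```

View pics/w3d.png

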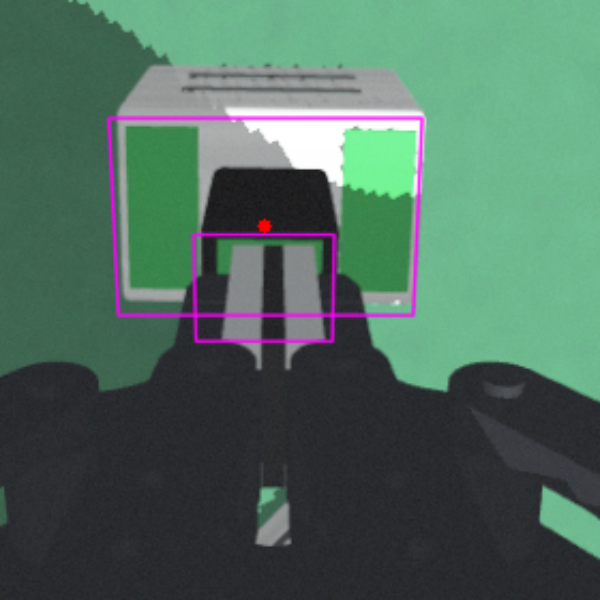

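Run:
```python
from h import *
C=cam("scene")
for z in (.05,.055,.07,.085,.095,.105): print(z,proj(C,[[.4766,.1596,z]]).round(1))
s=telemetry.observe(); print(s["joint_pos"].round(4), s["ft_force"].round(2))
im=eyes.snapshot("scene"); 
for v in range(194,232,2): print(v,[tuple(int(q) for q in im[v,u]) for u in (383,386,389,392,395)])
```

```text
0.05 [[384.9 221. ]]
0.055 [[385.  219.1]]
0.07 [[385.4 213.7]]
0.085 [[385.8 208.1]]
0.095 [[386.  204.3]]
0.105 [[386.3 200.6]]
[ 0.3232  0.2922 -0.304   0.9745  0.      2.4276] [ 0.35  0.89 -0.17]
194 [(24, 25, 26), (26, 25, 28), (24, 23, 26), (29, 30, 31), (65, 103, 81)]
196 [(23, 24, 24), (22, 17, 21), (28, 30, 30), (51, 49, 50), (49, 79, 62)]
198 [(27, 27, 28), (19, 20, 21), (37, 37, 35), (50, 50, 50), (34, 53, 42)]
200 [(27, 24, 25), (21, 24, 22), (47, 48, 47), (43, 44, 42), (31, 50, 39)]
202 [(25, 25, 26), (20, 20, 23), (53, 53, 53), (51, 52, 52), (32, 53, 42)]
204 [(23, 22, 25), (17, 13, 21), (69, 69, 68), (62, 60, 60), (33, 53, 40)]
206 [(55, 54, 54), (25, 25, 27), (68, 70, 67), (50, 66, 54), (32, 52, 40)]
208 [(34, 48, 37), (64, 79, 66), (75, 82, 74), (22, 30, 24), (30, 51, 37)]
210 [(13, 10, 13), (17, 39, 22), (26, 56, 33), (16, 18, 18), (32, 52, 42)]
212 [(19, 16, 16), (17, 19, 19), (16, 16, 16), (9, 4, 13), (28, 50, 38)]
214 [(16, 13, 18), (19, 19, 18), (19, 18, 20), (14, 12, 16), (35, 56, 42)]
216 [(13, 10, 13), (21, 21, 21), (16, 14, 12), (4, 5, 6), (35, 73, 42)]
218 [(10, 10, 9), (9, 14, 10), (13, 13, 14), (12, 14, 16), (35, 74, 42)]
220 [(12, 16, 15), (8, 11, 8), (20, 19, 17), (55, 54, 55), (87, 90, 86)]
222 [(55, 54, 53), (18, 17, 15), (19, 19, 19), (92, 91, 88), (158, 156, 152)]
224 [(34, 72, 44), (57, 75, 61), (156, 154, 150), (187, 187, 181), (154, 153, 149)]
226 [(33, 71, 37), (63, 143, 80), (64, 137, 79), (183, 182, 177), (94, 95, 92)]
228 [(129, 140, 127), (73, 132, 84), (75, 139, 89), (132, 131, 128), (99, 98, 95)]
230 [(93, 110, 94), (122, 122, 119), (161, 158, 154), (99, 98, 95), (71, 70, 67)]
```

The scene camera puts the fingertips at z ≈ 0.086, just above the post top, so the real finger ends sit about 31 mm behind the reported TCP. I'll reopen and go lower in small steps, watching the force.

Call:
send_rows([
  [[0,0,0],0],
  [[0,0,0],0],
  [[0,0,0.004],0],
  [[0,0,0.008],0],
  [[0,0,0.01],0],
], fingers=0.6)

```text
clock: 4.6
ee_pos: [0.4762, 0.1595, 0.0444]
ee_rot: [-0.0, 0.869, 0.496, -0.0]
ft_force: [0.5, 0.1, 0.0]
opening: 0.597
gripper_force: 0.0
```

Call:
send_rows([
  [[0,0,0.003],0],
  [[0,0,0.006],0],
  [[0,0,0.009],0],
  [[0,0,0.01],0],
])

```text
clock: 5.1
ee_pos: [0.4763, 0.1595, 0.0346]
ee_rot: [-0.0, 0.869, 0.496, -0.0]
ft_force: [0.0, -0.1, -0.1]
opening: 0.605
gripper_force: 0.0
```

Call:
send_rows([
  [[0,0,0.003],0],
  [[0,0,0.006],0],
  [[0,0,0.008],0],
  [[0,0,0.008],0],
])

```text
clock: 5.6
ee_pos: [0.4764, 0.1595, 0.0266]
ee_rot: [-0.0, 0.869, 0.496, -0.0]
ft_force: [0.6, 0.4, -0.5]
opening: 0.602
gripper_force: 0.0
```

Call:
send_rows([
  [[0,0,0],0],
  [[0,0,0],0],
  [[0,0,0],0],
  [[0,0,0],0],
  [[0,0,0],0],
], fingers=0, newtons=40)

```text
clock: 6.22
ee_pos: [0.4766, 0.1596, 0.0269]
ee_rot: [-0.0, 0.869, 0.496, 0.0]
ft_force: [-1.6, 0.8, 3.7]
opening: 0.275
gripper_force: 41.4
```

Run:
```python
from h import *
st,im=look("wrist","w4.png"); print(pose(st),st["opening"],st["gripper_force"],st["ft_force"],st["moment"])
cv2.imwrite("pics/w4c.png",np.hstack([im[180:400,180:460],cv2.resize(eyes.snapshot("scene")[180:250,350:430,::-1],(251,220))]))
```

```text
(array([0.47657156, 0.1596272 , 0.02691245]), np.float64(59.41968494304284)) 0.2747741137457786 41.44767165184021 [-1.60569443  0.81303966  3.71694197] [-0.06891245  0.07082974  0.0472944 ]
```

Gripped: opening 0.275 is about 23.4 mm, at 41 N. Lift and move to a viewing pose beside the row cassette.

Call:
send_rows([
  [[0,0,-0.01],0],
  [[0,0,-0.04],0],
  [[0,0,-0.08],0],
  [[0,0,-0.12],0],
  [[0,0,-0.16],0],
])

```text
clock: 6.95
ee_pos: [0.4761, 0.1594, 0.1886]
ee_rot: [0.0, 0.869, 0.496, 0.0]
ft_force: [0.2, 0.6, -2.3]
opening: 0.27
gripper_force: 40.7
```

Run:
```python
from h import *
st=telemetry.observe(); print(pose(st),delta(st,[.645,.09,.187],95.2),st["opening"],st["gripper_force"],st["ft_force"])
```

```text
(array([0.47614353, 0.15941605, 0.18857689]), np.float64(59.4161464871251)) (array([0.0262, 0.1807, 0.0016]), np.float64(-35.78)) 0.27021640447580286 40.6804758310318 [ 0.16748299  0.63326314 -2.29391824]
```

Call:
send_rows([
  [[0.007,0.04,0],-9],
  [[0.013,0.08,0],-18],
  [[0.019,0.12,0],-27],
  [[0.026,0.16,0],-36],
  [[0.026,0.18,0],-36],
])

```text
clock: 7.58
ee_pos: [0.6458, 0.0894, 0.1864]
ee_rot: [-0.0, 0.672, 0.74, -0.0]
ft_force: [0.8, 0.8, -2.7]
opening: 0.272
gripper_force: 40.8
```

Call:
send_rows([
  [[0,0,0],0],
  [[0,0,0],0],
  [[0,0,0],0],
])

```text
clock: 7.95
ee_pos: [0.6441, 0.0909, 0.1873]
ee_rot: [0.0, 0.673, 0.74, 0.0]
ft_force: [-0.5, -1.0, -1.7]
opening: 0.273
gripper_force: 40.8
```

```bash
cat >> h.py <<'E'
def vert(w,d,z0,z1): 
    return [(np.array([a*w/2,b*d/2,z0]),np.array([a*w/2,b*d/2,z1])) for a,b in ((-1,-1),(1,-1),(1,1),(-1,1))]
E
python3 - <<'E'
from h import *
st,im=look("wrist","w5.png"); p,y=pose(st); print(p,y,st["qvel"].round(3)); C=cam("wrist",st)
for nm,E,(x,yy,w),z in (("row",CAS,(.6434,.174,4.8),.04),("rowtop",CAS[:4],(.6434,.174,4.8),.04),("rowpost",CAS[4:],(.6434,.174,4.8),.04),("held",CAS,(p[0],p[1],y-90),p[2]-.0269),("heldtop",CAS[:4],(p[0],p[1],y-90),p[2]-.0269),("shelf",SHELF[:3],(.643,.075,5.3),0)):
    q,v=fit(C,im,E,x,yy,w,z,span=(.006,3)); print(nm,q,v); draw(C,im,E,q,z,(255,0,255) if nm!="held" else (255,255,0))
draw(C,im,CAS,(p[0],p[1],y-90),p[2]-.0269,(0,255,255))
cv2.imwrite("pics/w5d.png",im)
E
```

```text
[0.64406177 0.09086042 0.18725636] 95.44989481188288 [-0.     0.001  0.001 -0.003 -0.001 -0.003]
row [0.6437 0.1724 5.803 ] -16.1
rowtop [0.6428 0.1732 5.7901] -21.37
rowpost [0.6443 0.1728 5.6067] -23.94
held [0.6478 0.0886 4.9676] -7.78
heldtop [0.6484 0.0881 4.9984] -15.85
shelf [0.6445 0.0763 4.8417] -12.57
```

View pics/w5d.png

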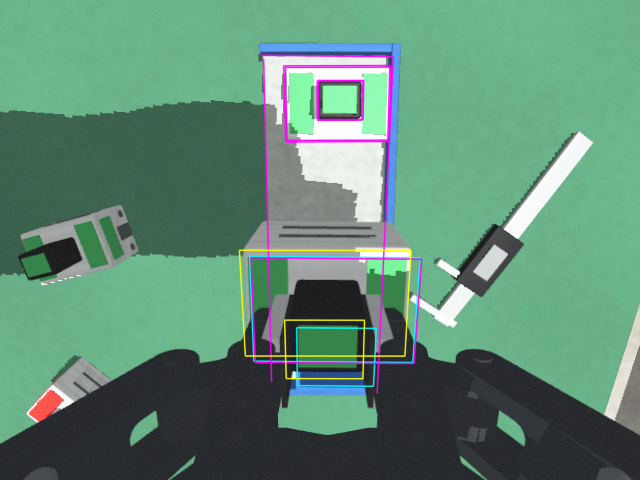

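The row cassette's outline fits at (284–388, 66–141), giving (0.6436, 0.1729, about 5.5°). The held cassette's near top edge is at row 249, close to the prediction. I'll descend with about 14 mm nominal gap, then measure that gap with both tops at nearly equal height.

Run:
```python
from h import *
st=telemetry.observe(); print(delta(st,[.6485,.1151,.071],95.4))
```

```text
(array([0.0238, 0.0066, 0.1163]), np.float64(0.05))
```

Call:
send_rows([
  [[0.012,0.003,0.02],0],
  [[0.024,0.0065,0.05],0],
  [[0.024,0.0065,0.08],0],
  [[0.024,0.0065,0.105],0],
  [[0.024,0.0065,0.116],0],
])

```text
clock: 8.62
ee_pos: [0.6478, 0.1151, 0.0698]
ee_rot: [-0.0, 0.673, 0.74, -0.001]
ft_force: [0.2, 0.0, -1.9]
opening: 0.272
gripper_force: 40.7
```

Call:
send_rows([
  [[0,0,0],0],
  [[0,0,0],0],
  [[0,0,0],0],
])

```text
clock: 9.0
ee_pos: [0.6495, 0.115, 0.0718]
ee_rot: [0.0, 0.673, 0.74, 0.001]
ft_force: [0.0, 0.6, -2.5]
opening: 0.274
gripper_force: 40.7
```

Run:
```python
from h import *
st,im=look("wrist","w6.png"); p,y=pose(st); print(p,y,st["ft_force"].round(1)); C=cam("wrist",st)
for nm,E,(x,yy,w),z in (("rowtop",CAS[:4],(.6436,.173,5.5),.04),("rowpost",CAS[4:],(.6436,.173,5.5),.04),("heldtop",CAS[:4],(p[0],p[1],y-90),p[2]-.0269)):
    q,v=fit(C,im,E,x,yy,w,z,span=(.005,2)); print(nm,q,v); draw(C,im,E,q,z)
draw(C,im,CAS[:4],(p[0],p[1],y-90),p[2]-.0269,(0,255,255))
Ct=cam("top"); t=eyes.snapshot("top")[:,:,::-1].copy(); cv2.imwrite("pics/t6.png",t)
for u in (300,312,324,336,348):   # vertical profiles of brightness over the gap
    print(u,"".join("%4d"%im0 for im0 in cv2.cvtColor(cv2.imread("pics/w6.png"),cv2.COLOR_BGR2GRAY)[120:260:4,u]))
print(proj(C,[[.6436+.0021,.1729-.0219,.09]]),proj(C,[[p[0]-.0021,p[1]+.0219,p[2]-.0269+.05]]))
cv2.imwrite("pics/w6d.png",np.hstack([im[60:380,150:500],cv2.resize(t[125:205,200:300],(400,320),interpolation=cv2.INTER_CUBIC)]))
```

```text
[0.64946051 0.11495854 0.07182515] 95.41582003932456 [ 0.   0.6 -2.5]
rowtop [0.6461 0.1732 5.1507] -9.58
rowpost [0.6436 0.1731 5.3481] -17.19
heldtop [0.6514 0.1123 5.5957] -8.07
300   44  73  64 108 109 107 110 106 105 107 106 101 107 105 106  31  34  79 167 166 165 157 140 130 129 132 142  92 151  75 146 150 159 159 161
312   45  75  90 108 108 108 105 104 109 106 109 102 105 109 105  34  34  79 168 163 162 159 141 130 127 125 141  92 149  74 146 149 155 160 165
324   40  78  92 109 112 107 106 106 107 106 101 103 104 107 104  35  32  80 173 164 163 160 161 128 130 130 143  92 148  69 149 150 156 161 163
336   40  85  96 208 208 208 209 105 106 107 108 103 102 107 104  34  36  77 169 164 226 157 181 230 130 131 141  82 147  67 150 151 156 158 163
348   44  87 102 209 209 211 210 209 209 209 209 208 207 207 102  47  57 111 255 255 255 254 223 237 129 128 141  81 147  63 149 148 155 159 163
[[323.84318153 209.80154264]] [[324.6458516  249.90690042]]
```

Run:
```python
from h import *
g=cv2.cvtColor(cv2.imread("pics/w6.png"),cv2.COLOR_BGR2GRAY)
for c in ((272,284),(305,325),(352,362)): print(c,[(r,int(g[r,c[0]:c[1]].mean())) for r in range(196,264)])
# horizontal extents
for r0,r1 in ((196,204),(238,242),(254,262)): print(r0,[(c,int(g[r0:r1,c].mean())) for c in list(range(236,262,2))+list(range(376,420,2))])
```

```text
(272, 284) [(196, 104), (197, 103), (198, 114), (199, 142), (200, 162), (201, 162), (202, 161), (203, 161), (204, 159), (205, 154), (206, 151), (207, 146), (208, 139), (209, 134), (210, 134), (211, 134), (212, 134), (213, 133), (214, 133), (215, 133), (216, 132), (217, 130), (218, 130), (219, 128), (220, 130), (221, 140), (222, 147), (223, 143), (224, 141), (225, 144), (226, 141), (227, 136), (228, 140), (229, 145), (230, 146), (231, 148), (232, 147), (233, 140), (234, 124), (235, 111), (236, 119), (237, 137), (238, 149), (239, 148), (240, 146), (241, 143), (242, 144), (243, 147), (244, 149), (245, 148), (246, 147), (247, 153), (248, 157), (249, 158), (250, 160), (251, 161), (252, 161), (253, 161), (254, 161), (255, 162), (256, 157), (257, 131), (258, 98), (259, 101), (260, 100), (261, 100), (262, 100), (263, 99)]
(305, 325) [(196, 164), (197, 163), (198, 163), (199, 162), (200, 162), (201, 161), (202, 160), (203, 160), (204, 158), (205, 154), (206, 151), (207, 147), (208, 141), (209, 131), (210, 129), (211, 129), (212, 129), (213, 129), (214, 129), (215, 129), (216, 129), (217, 128)
[... 1941 characters left out ...]
47), (260, 147), (376, 145), (378, 147), (380, 147), (382, 147), (384, 147), (386, 148), (388, 146), (390, 146), (392, 147), (394, 146), (396, 146), (398, 145), (400, 147), (402, 146), (404, 96), (406, 74), (408, 73), (410, 70), (412, 117), (414, 113), (416, 137), (418, 149)]
254 [(236, 133), (238, 131), (240, 128), (242, 126), (244, 154), (246, 160), (248, 125), (250, 124), (252, 125), (254, 125), (256, 124), (258, 125), (260, 126), (376, 224), (378, 224), (380, 224), (382, 225), (384, 224), (386, 227), (388, 229), (390, 229), (392, 229), (394, 229), (396, 229), (398, 229), (400, 229), (402, 229), (404, 229), (406, 229), (408, 253), (410, 221), (412, 72), (414, 104), (416, 150), (418, 150)]
```

Run:
```python
from h import *
st=loadst("w6.png"); C=cam("wrist",st); p,y=pose(st); w=np.radians(5.4); c,s=np.cos(w),np.sin(w)
ex,ey=np.array([c,s,0]),np.array([-s,c,0])
r=ray(C,[(318,208.5),(240,200),(408.5,200)],.09)
for zh in (.0899,.0949): 
    h=ray(C,[(318,247.3),(243,254),(411,254)],zh)
    print(zh,"gap",((r[0]-h[0])@ey).round(4),"row w",((r[2]-r[1])@ex).round(4),"held w",((h[2]-h[1])@ex).round(4),"xoff held-row",((h[1]+h[2]-r[1]-r[2])@ex/2).round(4), "held y off vs TCP",((h[0]-p)@ey-.022).round(4))
# bottom edge of held front face at board contact / row front face bottom
print(ray(C,[(318,221)],.045)@ey - r[0]@ey)
```

```text
0.0899 gap 0.0151 row w 0.0629 held w 0.0649 xoff held-row 0.0011 held y off vs TCP -0.0004
0.0949 gap 0.0137 row w 0.0629 held w 0.0628 xoff held-row 0.0011 held y off vs TCP 0.001
[-0.01403492]
```

The gap measures about 13.8 mm and the held cassette is 1.1 mm too far +x. Slide in 10.5 mm, then lower.

Call:
send_rows([
  [[0.004,-0.0005,0],0],
  [[0.008,-0.001,0],0],
  [[0.0105,-0.001,0],0],
  [[0.0105,-0.001,0.001],0],
  [[0.0105,-0.001,0.002],0],
])

```text
clock: 9.72
ee_pos: [0.6469, 0.1252, 0.0687]
ee_rot: [-0.0, 0.673, 0.74, -0.0]
ft_force: [-0.3, -0.2, -2.1]
opening: 0.274
gripper_force: 40.7
```

Call:
send_rows([
  [[0,0,0.001],0],
  [[0,0,0.002],0],
  [[0,0,0.0025],0],
  [[0,0,0.0025],0],
])

```text
clock: 10.22
ee_pos: [0.6469, 0.1252, 0.067]
ee_rot: [0.0, 0.673, 0.74, 0.0]
ft_force: [-4.0, 0.3, 6.2]
opening: 0.273
gripper_force: 41.9
```

Call:
send_rows([
  [[0,0,0],0],
  [[0,0,0],0],
  [[0,0,0],0],
  [[0,0,-0.004],0],
], fingers=0.5)

```text
clock: 10.72
ee_pos: [0.6467, 0.1252, 0.0701]
ee_rot: [-0.0, 0.673, 0.74, -0.0]
ft_force: [0.8, 0.5, 0.5]
opening: 0.495
gripper_force: 0.0
```

Call:
send_rows([
  [[0,0,-0.03],0],
  [[0,0,-0.07],0],
  [[0,0,-0.11],0],
  [[0,0,-0.15],0],
  [[0,0,-0.17],0],
])

```text
clock: 11.35
ee_pos: [0.6474, 0.1253, 0.243]
ee_rot: [0.001, 0.673, 0.74, 0.001]
ft_force: [1.3, -0.0, 0.4]
opening: 0.503
gripper_force: 0.0
```

Run:
```python
from h import *
st,im=look("wrist","w7.png"); p,y=pose(st); print(p,y,st["ft_force"].round(1)); C=cam("wrist",st)
for nm,(x,yy,w) in (("row",(.6436,.173,5.5)),("g1",(.647,.126,5.4))):
    for E in (CAS[:4],CAS[4:]):
        print(nm,fit(C,im,E,x,yy,w,.04,span=(.005,2)))
print(delta(st,[.4455,.0487,.2],109.7))
```

```text
[0.64740113 0.1253251  0.24303539] 95.41902539370486 [ 1.3 -0.   0.4]
row (array([0.6439, 0.174 , 5.3821]), np.float64(-13.34))
row (array([0.6437, 0.1735, 5.5558]), np.float64(-19.4))
g1 (array([0.6475, 0.1301, 5.2024]), np.float64(-15.24))
g1 (array([0.6468, 0.1306, 9.7186]), np.float64(-15.09))
(array([-0.0572, -0.2084,  0.0424]), np.float64(-14.28))
```

g1 is set down, yaw matching the row. Next is g2.

Call:
send_rows([
  [[-0.015,-0.055,0],-5],
  [[-0.03,-0.11,0.01],-10],
  [[-0.045,-0.16,0.03],-14.3],
  [[-0.0572,-0.2084,0.0424],-14.3],
  [[-0.0572,-0.2084,0.0424],-14.3],
], fingers=0.6)

```text
clock: 12.02
ee_pos: [0.4404, 0.0475, 0.1966]
ee_rot: [-0.001, 0.576, 0.818, -0.001]
ft_force: [-0.2, 0.5, 0.6]
opening: 0.603
gripper_force: 0.0
```

Call:
send_rows([
  [[0,0,0],0],
  [[0,0,0],0],
  [[0,0,0],0],
])

```text
clock: 12.4
ee_pos: [0.4457, 0.0489, 0.1979]
ee_rot: [0.0, 0.575, 0.818, 0.0]
ft_force: [-0.7, -0.3, -0.9]
opening: 0.605
gripper_force: 0.0
```

Run:
```python
from h import *
st,im=look("wrist","w8.png"); p,y=pose(st); print(p,y); C=cam("wrist",st)
for E in (CAS[:4],CAS[4:]): print(fit(C,im,E,.4455,.0487,19.75,0,span=(.006,3)))
print(delta(st,[.4455,.0487,.0266],109.7))
```

```text
[0.44571478 0.04887023 0.19793256] 109.7347714433555
(array([ 0.4415,  0.0519, 19.7919]), np.float64(-12.94))
(array([ 0.4416,  0.0504, 24.1141]), np.float64(-16.1))
(array([-1.000e-04, -3.000e-04,  1.713e-01]), np.float64(0.03))
```

Call:
send_rows([
  [[0.0015,-0.002,0.045],0],
  [[0.0015,-0.002,0.09],0],
  [[0.0015,-0.002,0.13],0],
  [[0.0015,-0.002,0.155],0],
  [[0.0015,-0.002,0.165],0],
])

```text
clock: 13.08
ee_pos: [0.4419, 0.0493, 0.0317]
ee_rot: [-0.001, 0.576, 0.818, -0.001]
ft_force: [-0.2, 0.3, 0.4]
opening: 0.605
gripper_force: 0.0
```

Call:
send_rows([
  [[0,0,0.003],0],
  [[0,0,0.006],0],
  [[0,0,0.006],0],
])

```text
clock: 13.45
ee_pos: [0.4429, 0.0494, 0.0274]
ee_rot: [0.0, 0.576, 0.818, 0.0]
ft_force: [0.3, -0.0, 0.8]
opening: 0.596
gripper_force: 0.0
```

Call:
send_rows([
  [[0,0,0],0],
  [[0,0,0],0],
  [[0,0,0],0],
  [[0,0,0],0],
], fingers=0)

```text
clock: 13.95
ee_pos: [0.4426, 0.0493, 0.0272]
ee_rot: [0.0, 0.576, 0.818, 0.0]
ft_force: [-2.1, -1.6, 5.4]
opening: 0.274
gripper_force: 42.7
```

Call:
send_rows([
  [[0,0,-0.01],0],
  [[0,0,-0.05],0],
  [[0,0,-0.09],0],
  [[0,0,-0.13],0],
  [[0,0,-0.16],0],
])

```text
clock: 14.58
ee_pos: [0.4424, 0.0494, 0.189]
ee_rot: [0.0, 0.576, 0.818, 0.0]
ft_force: [-0.0, 1.2, -4.9]
opening: 0.269
gripper_force: 41.6
```

Run:
```python
from h import *
st=telemetry.observe(); print(pose(st),delta(st,[.6523,.0684,.187],95.4),delta(st,[.6523,.0684,.0722],95.4),st["gripper_force"])
```

```text
(array([0.44243843, 0.04935735, 0.18902946]), np.float64(109.72032719356069)) (array([-0.0529,  0.204 ,  0.0023]), np.float64(14.32)) (array([-0.0529,  0.2039,  0.1171]), np.float64(14.32)) 41.598243713378906
```

Call:
send_rows([
  [[-0.014,0.055,0],4],
  [[-0.028,0.11,0],8],
  [[-0.042,0.16,0],12],
  [[-0.053,0.204,0],14.3],
  [[-0.053,0.204,0.01],14.3],
])

```text
clock: 15.2
ee_pos: [0.6549, 0.0685, 0.1756]
ee_rot: [-0.0, 0.673, 0.74, -0.0]
ft_force: [-0.6, -0.8, -5.1]
opening: 0.269
gripper_force: 42.0
```

Run:
```python
from h import *
st=telemetry.observe(); print(pose(st),delta(st,[.6523,.0684,.0722],95.4),st["gripper_force"])
```

```text
(array([0.65488501, 0.06851118, 0.17560698]), np.float64(95.38444103874544)) (array([ 1.000e-04, -2.600e-03,  1.034e-01]), np.float64(-0.02)) 42.0461905002594
```

Call:
send_rows([
  [[0,0,0.03],0],
  [[0,0,0.06],0],
  [[0,0,0.085],0],
  [[0,0,0.1],0],
  [[0,0,0.106],0],
])

```text
clock: 15.82
ee_pos: [0.6517, 0.0682, 0.0706]
ee_rot: [-0.0, 0.673, 0.74, -0.0]
ft_force: [-0.3, 0.3, -3.9]
opening: 0.272
gripper_force: 41.9
```

Call:
send_rows([
  [[0,0,0],0],
  [[0,0,0],0],
  [[0,0,0],0],
])

```text
clock: 16.2
ee_pos: [0.6528, 0.0683, 0.0716]
ee_rot: [0.0, 0.673, 0.74, 0.0]
ft_force: [0.4, 0.0, -4.7]
opening: 0.272
gripper_force: 42.0
```

Run:
```python
from h import *
st,im=look("wrist","w9.png"); p,y=pose(st); print(p,y,st["ft_force"].round(1)); g=cv2.cvtColor(im,cv2.COLOR_BGR2GRAY)
for c in ((300,320),(352,362)): print(c,[(r,int(g[r,c[0]:c[1]].mean())) for r in range(196,256)])
for r0,r1 in ((196,204),(250,262)): print(r0,[(c,int(g[r0:r1,c].mean())) for c in list(range(226,266,2))+list(range(376,420,2))])
```

```text
[0.65276808 0.06832875 0.07160629] 95.42024032905347 [ 0.4  0.  -4.7]
(300, 320) [(196, 161), (197, 160), (198, 158), (199, 159), (200, 158), (201, 158), (202, 157), (203, 156), (204, 156), (205, 154), (206, 150), (207, 147), (208, 143), (209, 136), (210, 125), (211, 125), (212, 125), (213, 126), (214, 125), (215, 125), (216, 125), (217, 125), (218, 125), (219, 124), (220, 124), (221, 125), (222, 124), (223, 125), (224, 125), (225, 125), (226, 134), (227, 142), (228, 140), (229, 137), (230, 130), (231, 105), (232, 63), (233, 72), (234, 108), (235, 140), (236, 143), (237, 144), (238, 143), (239, 129), (240, 90), (241, 62), (242, 73), (243, 111), (244, 144), (245, 144), (246, 143), (247, 141), (248, 139), (249, 141), (250, 145), (251, 144), (252, 143), (253, 147), (254, 151), (255, 153)]
(352, 362) [(196, 255), (197, 254), (198, 254), (199, 254), (200, 254), (201, 254), (202, 254), (203, 254), (204, 254), (205, 254), (206, 253), (207, 248), (208, 239), (209, 224), (210, 207), (211, 230), (212, 229), (213, 228), (214, 228), (215, 227), (216, 227), (217, 226), (218, 227), (219, 226), (22
[... 739 characters left out ...]
, (388, 224), (390, 219), (392, 219), (394, 219), (396, 219), (398, 219), (400, 216), (402, 219), (404, 225), (406, 252), (408, 220), (410, 127), (412, 130), (414, 129), (416, 130), (418, 129)]
250 [(226, 122), (228, 122), (230, 123), (232, 123), (234, 125), (236, 124), (238, 123), (240, 122), (242, 124), (244, 132), (246, 145), (248, 151), (250, 153), (252, 152), (254, 151), (256, 152), (258, 152), (260, 152), (262, 153), (264, 152), (376, 218), (378, 218), (380, 217), (382, 218), (384, 217), (386, 217), (388, 217), (390, 218), (392, 218), (394, 217), (396, 218), (398, 217), (400, 217), (402, 217), (404, 217), (406, 218), (408, 204), (410, 151), (412, 71), (414, 78), (416, 106), (418, 142)]
```

Run:
```python
from h import *
st=loadst("w9.png"); C=cam("wrist",st); p,y=pose(st); w=np.radians(5.4); c,s=np.cos(w),np.sin(w)
ex,ey=np.array([c,s,0]),np.array([-s,c,0]); g=cv2.cvtColor(cv2.imread("pics/w9.png"),cv2.COLOR_BGR2GRAY)
for r0,r1 in ((198,204),(256,260),(262,266)): print([(q,int(g[r0:r1,q].mean())) for q in list(range(238,250))+list(range(404,416))])
r=ray(C,[(318,209.3),(241,200),(408.8,200)],.09); zh=p[2]-.0272+.05
h=ray(C,[(318,253.3),(243.5,257),(411,257)],zh)
print(zh,"gap",((r[0]-h[0])@ey).round(4),"w",((r[2]-r[1])@ex).round(4),((h[2]-h[1])@ex).round(4),"xoff",((h[1]+h[2]-r[1]-r[2])@ex/2).round(4),"row edge vs g1 tcp",(r[0]@ey-np.array([.6469,.1252,0])@ey).round(4),"bottom",(ray(C,[(318,225.8)],zh-.05)-r[0])@ey)
# row–g1 gap in this image
print([(q,int(g[q,300:320].mean())) for q in range(60,110,1)])
```

```text
[(238, 127), (239, 126), (240, 131), (241, 150), (242, 154), (243, 154), (244, 147), (245, 142), (246, 142), (247, 141), (248, 142), (249, 141), (404, 233), (405, 251), (406, 252), (407, 250), (408, 216), (409, 138), (410, 128), (411, 130), (412, 130), (413, 129), (414, 129), (415, 129)]
[(238, 123), (239, 123), (240, 121), (241, 123), (242, 123), (243, 125), (244, 138), (245, 149), (246, 153), (247, 155), (248, 156), (249, 155), (404, 252), (405, 252), (406, 252), (407, 251), (408, 248), (409, 242), (410, 202), (411, 110), (412, 70), (413, 70), (414, 87), (415, 95)]
[(238, 121), (239, 121), (240, 122), (241, 122), (242, 122), (243, 125), (244, 135), (245, 153), (246, 157), (247, 155), (248, 140), (249, 126), (404, 217), (405, 217), (406, 233), (407, 250), (408, 251), (409, 246), (410, 194), (411, 88), (412, 72), (413, 70), (414, 71), (415, 70)]
0.09440629182757448 gap 0.0159 w 0.0626 0.0629 xoff 0.0009 row edge vs g1 tcp -0.0207 bottom [-0.01624281]
[(60, 254), (61, 254), (62, 254), (63, 254), (64, 254), (65, 254), (66, 254), (67, 254), (68, 254), (69, 254), (70, 254), (71, 254), (72, 253), (73, 251), (74, 246), (75, 240), (76, 232), (77, 200), (78, 154), (79, 145), (80, 141), (81, 139), (82, 142), (83, 135), (84, 127), (85, 94), (86, 134), (87, 129), (88, 183), (89, 237), (90, 245), (91, 250), (92, 253), (93, 254), (94, 254), (95, 254), (96, 254), (97, 254), (98, 254), (99, 255), (100, 255), (101, 255), (102, 255), (103, 255), (104, 255), (105, 255), (106, 254), (107, 254), (108, 254), (109, 254)]
```

Row-to-g1 gap is about 4 mm, and g2 has 15.9 mm still to close. Slide in 12.5 mm and lower.

Call:
send_rows([
  [[0.005,-0.0005,0],0],
  [[0.01,-0.001,0],0],
  [[0.0125,-0.001,0],0],
  [[0.0125,-0.001,0.001],0],
  [[0.0125,-0.001,0.002],0],
])

```text
clock: 16.88
ee_pos: [0.6502, 0.0806, 0.0688]
ee_rot: [-0.0, 0.673, 0.74, -0.0]
ft_force: [-0.2, -0.6, -4.6]
opening: 0.272
gripper_force: 42.0
```

Call:
send_rows([
  [[0,0,0.001],0],
  [[0,0,0.002],0],
  [[0,0,0.0025],0],
  [[0,0,0.0025],0],
])

```text
clock: 17.38
ee_pos: [0.6503, 0.0805, 0.0673]
ee_rot: [0.0, 0.673, 0.74, 0.0]
ft_force: [-5.0, -1.1, 6.5]
opening: 0.265
gripper_force: 43.5
```

Call:
send_rows([
  [[0,0,0],0],
  [[0,0,0],0],
  [[0,0,0],0],
  [[0,0,-0.004],0],
], fingers=0.5)

```text
clock: 17.88
ee_pos: [0.65, 0.0806, 0.0703]
ee_rot: [-0.0, 0.673, 0.74, -0.0]
ft_force: [0.7, -0.0, 0.5]
opening: 0.502
gripper_force: 0.0
```

Call:
send_rows([
  [[0,0,-0.03],0],
  [[0,0,-0.07],0],
  [[0,0,-0.11],0],
  [[0,0,-0.15],0],
  [[0,0,-0.17],0],
])

```text
clock: 18.5
ee_pos: [0.6507, 0.0807, 0.2431]
ee_rot: [0.001, 0.673, 0.74, 0.001]
ft_force: [0.4, -0.7, -0.2]
opening: 0.501
gripper_force: 0.0
```

Run:
```python
from h import *
st,im=look("wrist","w10.png"); p,y=pose(st); print(p,y,st["ft_force"].round(1),st["opening"]); g=cv2.cvtColor(im,cv2.COLOR_BGR2GRAY)
C=cam("wrist",st); print(delta(st,[.432,-.1105,.2],51), fit(C,im,CAS[4:],.6505,.081,5.4,.04,span=(.006,3)),fit(C,im,CAS[4:],.6468,.126,5.4,.04,span=(.006,3)),fit(C,im,CAS[4:],.6436,.173,5.4,.04,span=(.006,3)))
```

```text
[0.65073464 0.08070787 0.2431445 ] 95.41853560202088 [ 0.4 -0.7 -0.2] 0.5011484261375814
(array([-0.1697, -0.2359,  0.0424]), np.float64(44.42)) (array([0.6514, 0.0801, 5.4636]), np.float64(-16.02)) (array([0.6473, 0.1268, 5.5658]), np.float64(-19.39)) (array([0.6411, 0.1706, 4.8429]), np.float64(-17.73))
```

Call:
send_rows([
  [[-0.034,-0.047,0],9],
  [[-0.068,-0.094,0],18],
  [[-0.102,-0.141,0.01],27],
  [[-0.136,-0.189,0.02],36],
  [[-0.17,-0.236,0.03],44.4],
], fingers=0.6)

```text
clock: 19.18
ee_pos: [0.4295, -0.1117, 0.2098]
ee_rot: [0.0, 0.904, 0.429, 0.0]
ft_force: [0.2, -2.5, 1.3]
opening: 0.601
gripper_force: 0.0
```

Call:
send_rows([
  [[0,0,0],0],
  [[0,0,0],0],
  [[0,0,0],0],
])

```text
clock: 19.55
ee_pos: [0.4321, -0.1104, 0.2104]
ee_rot: [0.0, 0.902, 0.431, 0.0]
ft_force: [-0.7, 0.4, 0.4]
opening: 0.605
gripper_force: 0.0
```

Run:
```python
from h import *
st,im=look("wrist","w11.png"); p,y=pose(st); print(p,y); C=cam("wrist",st)
for E in (CAS[:4],CAS[4:],CAS): print(fit(C,im,E,.432,-.1105,-39.1,0,span=(.008,3)))
print(delta(st,[.432,-.1105,.027],50.9))
t=eyes.snapshot("top")[:,:,::-1].copy(); cv2.imwrite("pics/t11.png",t)
print("tray",fit(cam("top"),t,TRAY,.5436,-.322,-22.2,0,span=(.006,4)))
```

```text
[ 0.43206592 -0.11036535  0.21040004] 51.119500975523316
(array([  0.4315,  -0.112 , -40.0719]), np.float64(-14.91))
(array([  0.4343,  -0.1085, -37.8785]), np.float64(-16.2))
(array([  0.4343,  -0.1085, -39.4634]), np.float64(-15.12))
(array([-0.0002,  0.    ,  0.1834]), np.float64(0.22))
tray (array([  0.5382,  -0.318 , -15.8104]), np.float64(-5.16))
```

Call:
send_rows([
  [[0,0,0.05],0],
  [[0,0,0.1],0],
  [[0,0,0.14],0],
  [[0,0,0.168],0],
  [[0,0,0.178],0],
])

```text
clock: 20.27
ee_pos: [0.4307, -0.1103, 0.0311]
ee_rot: [-0.001, 0.902, 0.431, -0.001]
ft_force: [0.1, -0.3, 0.1]
opening: 0.603
gripper_force: 0.0
```

Call:
send_rows([
  [[0,0,0.003],0],
  [[0,0,0.005],0],
  [[0,0,0.005],0],
])

```text
clock: 20.65
ee_pos: [0.4319, -0.111, 0.028]
ee_rot: [0.0, 0.903, 0.431, 0.0]
ft_force: [0.1, 0.1, 0.5]
opening: 0.598
gripper_force: 0.0
```

Call:
send_rows([
  [[0,0,0],0],
  [[0,0,0],0],
  [[0,0,0],0],
  [[0,0,0],0],
], fingers=0)

```text
clock: 21.15
ee_pos: [0.4315, -0.1109, 0.0277]
ee_rot: [0.0, 0.903, 0.431, 0.0]
ft_force: [-1.4, 0.6, 6.2]
opening: 0.274
gripper_force: 43.0
```

Call:
send_rows([
  [[0,0,-0.01],0],
  [[0,0,-0.04],0],
  [[0,0,-0.08],0],
  [[0,0,-0.11],0],
  [[0,0,-0.12],0],
])

```text
clock: 21.78
ee_pos: [0.432, -0.1111, 0.1491]
ee_rot: [0.001, 0.903, 0.431, 0.001]
ft_force: [-0.5, -0.2, -3.8]
opening: 0.274
gripper_force: 41.8
```

Run:
```python
from h import *
st=telemetry.observe(); print(pose(st),delta(st,[.5430,-.3225,.15],67.6),delta(st,[.5430,-.3225,.15],-22.4))
```

```text
(array([ 0.43201271, -0.11109738,  0.1491199 ]), np.float64(51.01727636478802)) (array([-0.0945,  0.2193, -0.0005]), np.float64(-16.58)) (array([-0.0945,  0.2193, -0.0005]), np.float64(73.42))
```

Red is gripped. Carry it to the tray, where the underside should meet the 4 mm floor at TCP z ≈ 0.0317.

Call:
send_rows([
  [[-0.022,0.052,0],-4],
  [[-0.044,0.104,0],-8],
  [[-0.066,0.156,0],-12],
  [[-0.0945,0.219,0],-16.6],
  [[-0.0945,0.219,0],-16.6],
])

```text
clock: 22.4
ee_pos: [0.5422, -0.325, 0.1446]
ee_rot: [-0.001, 0.831, 0.556, -0.001]
ft_force: [-0.9, 1.0, -3.7]
opening: 0.269
gripper_force: 41.9
```

Call:
send_rows([
  [[0,0,0],0],
  [[0,0,0.03],0],
  [[0,0,0.06],0],
  [[0,0,0.09],0],
  [[0,0,0.108],0],
])

```text
clock: 23.02
ee_pos: [0.5409, -0.3202, 0.0382]
ee_rot: [-0.001, 0.831, 0.557, -0.0]
ft_force: [-0.3, 0.1, -2.8]
opening: 0.273
gripper_force: 41.8
```

Call:
send_rows([
  [[0,0,0],0],
  [[0,0,0.002],0],
  [[0,0,0.004],0],
  [[0,0,0.005],0],
])

```text
clock: 23.52
ee_pos: [0.5423, -0.3222, 0.0348]
ee_rot: [0.0, 0.831, 0.556, 0.0]
ft_force: [0.3, -0.4, -2.7]
opening: 0.272
gripper_force: 41.8
```

Call:
send_rows([
  [[0,0,0.001],0],
  [[0,0,0.002],0],
  [[0,0,0.003],0],
  [[0,0,0.0035],0],
  [[0,0,0.0035],0],
])

```text
clock: 24.15
ee_pos: [0.5422, -0.3225, 0.0318]
ee_rot: [0.0, 0.831, 0.556, 0.0]
ft_force: [-4.2, 1.0, 9.1]
opening: 0.273
gripper_force: 43.5
```

Call:
send_rows([
  [[0,0,0],0],
  [[0,0,0],0],
  [[0,0,0],0],
  [[0,0,-0.004],0],
], fingers=0.5)

```text
clock: 24.65
ee_pos: [0.5419, -0.322, 0.0348]
ee_rot: [-0.0, 0.831, 0.556, -0.0]
ft_force: [-0.1, 0.5, -0.0]
opening: 0.499
gripper_force: 0.0
```

Call:
send_rows([
  [[0,0,-0.03],0],
  [[0,0,-0.07],0],
  [[0,0,-0.11],0],
  [[0,0,-0.15],0],
  [[0,0,-0.19],0],
])

```text
clock: 25.28
ee_pos: [0.5419, -0.322, 0.2266]
ee_rot: [0.0, 0.831, 0.556, 0.0]
ft_force: [1.2, -0.2, 0.2]
opening: 0.497
gripper_force: 0.0
```

Run:
```python
from h import *
st=telemetry.observe(); print(delta(st,[.2,-.45,.26],60))
```

```text
(array([-0.2485, -0.2674, -0.0335]), np.float64(7.62))
```

Move clear of the view, then do a final check with the top and scene cameras.

Call:
send_rows([
  [[-0.04,-0.045,-0.01],0],
  [[-0.08,-0.09,-0.02],0],
  [[-0.12,-0.135,-0.03],0],
  [[-0.16,-0.18,-0.03],0],
  [[-0.2,-0.225,-0.03],0],
])

```text
clock: 25.9
ee_pos: [0.2561, -0.4217, 0.2554]
ee_rot: [0.0, 0.831, 0.557, -0.0]
ft_force: [0.3, -1.3, -0.3]
opening: 0.503
gripper_force: 0.0
```

Call:
send_rows([
  [[0,0,0],0],
  [[0,0,0],0],
  [[0,0,0],0],
])

```text
clock: 26.28
ee_pos: [0.2589, -0.421, 0.2549]
ee_rot: [-0.0, 0.83, 0.557, 0.0]
ft_force: [-0.6, -0.5, -0.4]
opening: 0.5
gripper_force: 0.0
```

Run:
```python
from h import *
t=eyes.snapshot("top")[:,:,::-1].copy(); s=eyes.snapshot("scene")[:,:,::-1].copy(); C=cam("top")
for k,(E,x,y,w,z) in dict(row=(CAS,.6436,.173,5,.04),g1=(CAS,.647,.126,5,.04),g2=(CAS,.651,.080,5,.04),red=(CAS,.542,-.322,-22,.004)).items(): print(k,fit(C,t,E,x,y,w,z,span=(.005,3)))
t0=cv2.imread("pics/top0.png"); d=lambda a,b:cv2.absdiff(t,t0)[a[0]:a[1],b[0]:b[1]].mean().round(2)
print("jar",d((125,165),(390,425)),"bin",d((140,178),(318,345)),"driver",d((270,390),(145,180)),"bench",d((330,370),(200,240)))
a=cv2.resize(t[120:290,195:550],(800,383),interpolation=cv2.INTER_CUBIC); b=cv2.resize(s[190:310,120:440],(570,214),interpolation=cv2.INTER_CUBIC)
cv2.imwrite("pics/final.png",np.vstack([a,np.hstack([b,np.zeros((214,230,3),np.uint8)])]))
```

```text
row (array([0.6438, 0.1701, 3.2597]), np.float64(-14.39))
g1 (array([0.6472, 0.1242, 3.4294]), np.float64(-14.14))
g2 (array([0.6513, 0.0798, 5.6162]), np.float64(-14.6))
red (array([  0.5444,  -0.3225, -16.1597]), np.float64(-13.33))
jar 1.33 bin 1.6 driver 1.46 bench 1.49
```

View pics/final.png

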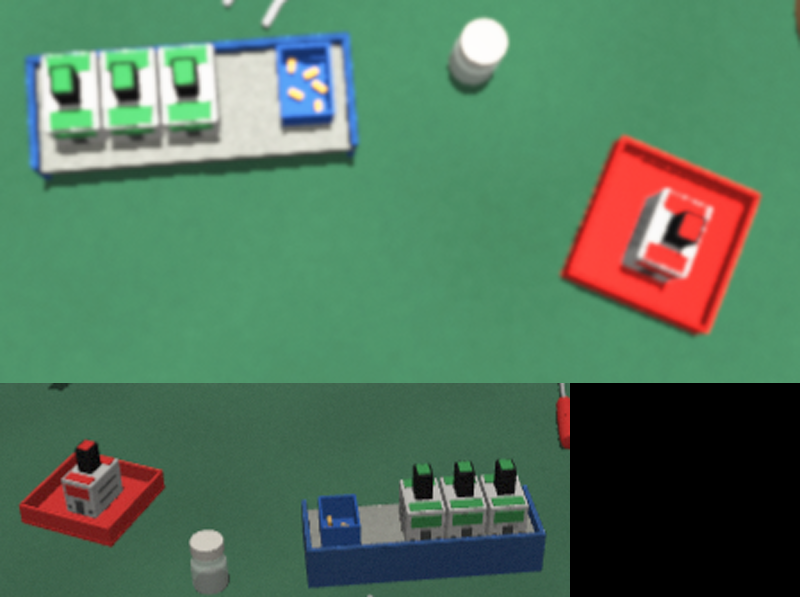

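The final picture shows all three green cassettes upright in a tight row on the left of the shelf, at (70–190, 95). Red stands upright in the tray at (675,235). The bin, jar and screwdriver are unchanged. Handing in.

```bash
python3 -c "
from bench import bot
print(bot.job_done())"
```

```text
the job is handed in; nothing more can be done
None
```

Job handed in at about 26 s: the three green-tagged cassettes stand upright in one row on the shelf with gaps of roughly 4 mm or less by camera, the red-tagged one stands upright in the reject tray, and the bin, jar and screwdriver look unmoved.

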